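# Release a locker's spring catch through its hole with a dowel

## Robot

A 7-joint arm with a two-finger parallel gripper is mounted at the origin on a cart in front of the work surface, level with it; the furniture and walls round the work are solid. World frame = base frame: x ahead of the robot, y to its left, z up, the work surface at z = 0. Lengths are in m, angles in rad, forces in N, time in s.
With the tool pointing down it reaches from about 0.35 to 0.9 m from the base axis. Payload 8.1 kg.
Tool frame: the origin (TCP) lies at the centre of the arm's flange, where the gripper is bolted on; the fingertips stand 173 mm ahead of it and the grasp point (between the pads) lies 155 mm ahead of it; z points along the fingers, y is the direction in which the jaws open and shut (so a half turn about z gives the same grasp; the last joint's range is limited). The gripper opens to 85 mm and grips with 20 to 120 N. Pads are 22 mm wide; open, the fingers measure 114 mm over their backs; the gripper's body (76 mm by 85 mm) begins 54 mm behind the grasp point. The pads swing forward as they close: fully open they stand 13 mm farther back than shut.
Start: joints at [-1.282, 0.434, 0.025, 1.573, -0.012, 1.134, -0.075], TCP at [0.239, 0.578, 0.405] pointing down, gripper open.
Joint ranges: [-2.62, 2.62], [-0.44, 2.09], [-1.27, 1.32], [0.08, 2.57], [-1.32, 4.46], [0.12, 2], [-2.74, 2.74]. Speed limits (rad/s): [2.22, 2.22, 3.01, 3.01, 3.14, 3.14, 3.14].

## Interface

Orientations are given as a unit quaternion [w, x, y, z].
In Python, from plant import observe, grab_frame, camera_model, job_done gives the robot as it stands. The module is installed in compiled form; this text tells all that it offers.
- The arm moves only by the tool servo_tool, never from a script. Its argument "series" is a list of rows, each an object with "offset": the shift along the tool's x, y, z normalised to -1 to 1, where 1 is 100 mm, a list of three; "turn": the turn about the tool's z normalised to -1 to 1, where 1 is 1.5 rad; "hand": the closure, from -1 (fully open) to 1 (shut). In form: [{"offset": [dx, dy, dz], "turn": turn, "hand": hand}, ...]. A call has 1 to 12 rows; each row is the pose to reach, as a shift and turn from the pose measured when the call began, along the tool's axes at that moment; what a row does not reach only later rows make up. A row lasts 1/10 s, in which the tool goes at most 50 mm and 8.59 degrees, less where a joint would pass 70% of its speed; a pose out of reach is approached as far as the arm can. A call with a number of a shift or a turn outside -1 to 1 is refused whole. A call with a gripper value outside its range is refused whole. The fingers move at their own pace and stop on an object; "newtons" is the grip in N (left out, the last holds). Time passes only in rows, so rows that repeat a pose let the fingers close. It gives the time, the measured TCP pose, the force and the opening at its end, in the units of the state.
- observe(): the state, without advancing time (a new reading comes with each control period).
- grab_frame(name): name is "side" or "top" or "wrist"; returns the picture (400x640x3 uint8, red, green, blue); there is no depth.
- camera_model(name): a dict with "intrinsics" (3x3 intrinsics, pixels), "origin" and "attitude" of the camera in the world. Camera axes: x right, y down, z forward; pixel columns grow to the right and rows downward; lengths in m; the calibration is good to about 2 mm. A picture is of the moment at which its call begins: read the wrist's pose just before it. camera_model takes no time and is no camera call; for the wrist camera it gives the pose at the moment of the call.
- job_done(): hands the job in, once; it reports no verdict.
The state is a dict: "t": time; "joints": joint angles; "joint_vel": joint speeds; "tau": joint torques, N m; "position": TCP position; "ee_rot": TCP orientation; "wrist_force": force on the tool from outside, world axes, zero at the start; "wrist_torque": the same for the moment, N m; "width": opening from 0.0 (shut) to 1.0 (fully open).
Only numpy, scipy, OpenCV 4.12 (cv2) and the standard library are available. Lean on these libraries where they do the work, as an engineer would, in place of code of your own. Each camera call takes 0.05 s, during which the arm holds its last target.

## Task

The little steel locker lying on its back has lost its key. Take the wooden dowel by its handle, feel for the small hole in the brass plate on the locker's near wall, and push the spring catch behind it, gently and never with more than 20 N, until the door springs open. Then draw the dowel out again and lay it down flat on the bench, clear of the locker, leaving the tins and the tape where they are.

Things in the scene. Friction and masses are not known exactly. Their poses are not given: they have to be found in the camera images.
- locker: grey steel locker lying on its back, fixed to the bench, 140 (x) x 180 (y) x 94 mm high with its door (the top) shut. Origin: centre of its underside; own -x faces the robot side: the near wall with the brass plate; z up. Its outer wall face is at own x = -70 mm, wall 4 mm thick; the door is hinged along the far upper edge (+x).
- plate_mid (a point): fixed point at the middle of the near wall, in the outer face of the brass plate (locker x -74 mm, y 0, z 50 mm); axes as the locker's. The plate (90 wide, 52 high, 4 mm thick) is screwed on off-centre: its hole, 12 mm wide (y), 19 mm high, straight through along +x, lies at this height but anywhere up to 14 mm left or right (y) of this point. That is not measured: find it by touch or sight.
- catch_rest (a point): centre of the black face of the spring catch at rest (46 mm wide, 24 high), 12 mm straight behind plate_mid, hidden; axes as the locker's. The point does not move with the catch. The face gives along +x: about 3.5 N at first, 5.6 N at 6 mm of travel, where it lets the door go; hard stop at 12 mm.
- door (a joint): the locker door's angle in rad: 0 shut, held by the catch; once released, its own spring swings it up and away from the robot to its stop at 1.75 in 1 to 2 s; it stays open.
- dowel_center (a point): centre of the dowel's handle, half-way up: a wooden block handle 60 (x) x 22 (y) x 30 mm (z), to be gripped across y. Own +x points along the dowel to its tip. It starts lying on the bench with its tip pointing roughly away from the robot. Mass about 60 g.
- dowel_tip (a point): centre of the flat end of the dowel, 105 mm along +x from the handle's centre and on its axis; the rod in front of the handle is 75 mm long and 9 mm thick.
- dowel: the dowel, 135 mm long in all; origin on the underside of its handle, 15 mm below the handle centre; axes as dowel_center
- tape: purple tape roll, 68 mm across and 18 mm high, loose bystander; origin at the centre of its underside
- tin: white screw tin, 51 mm across and 42 mm high, loose bystander beside the locker; origin at the centre of its underside
- polish: white tin with a blue lid, 69 mm across and 28 mm high, loose bystander beside the locker; origin at the centre of its underside
Things that resemble listed ones, but are neither listed nor needed, are in the scene too. Of the things that look like the dowel, the larger one is meant.

How it is judged:
By the outcome, as a careful person would: the job done as asked, in the order asked, and still so for the second after the job is handed in, with the robot touching nothing.
It also fails if it takes over 67 s, if anything falls off the work surface, if the arm or the gripper's body presses on something with over 40 N, if the wrist force passes 120 N, or if a joint passes its speed limit or range.

## Working session

There is one attempt and no reset: what is moved stays moved. The work goes in short steps, Python scripts to look and compute and a tool call to move; the robot and the scene stay as the last step left them, time stands still between calls to the robot, and variables do not carry over. Pictures are saved under pics/ and viewed, and the job is handed in when it is done.

Besides the shell and the picture viewer there is one more tool, called after "Emit:" as a command line: name --argument value ..., lists and objects as JSON in quotes. servo_tool: Moves the arm, as the interface text tells. Its arguments: {"type":"object","properties":{"series":{"type":"array","items":{"type":"object","properties":{"offset":{"type":"array","items":{"type":"number","minimum":-1,"maximum":1}},"turn":{"type":"number","minimum":-1,"maximum":1},"hand":{"type":"number"}}}},"newtons":{"type":"number"}},"required":["series"]}

```bash
mkdir -p pics; cat > h.py <<'E'
import numpy as np, cv2
from plant import observe, grab_frame, camera_model, job_done
from scipy.spatial.transform import Rotation as R
def q2R(q): return R.from_quat([q[1],q[2],q[3],q[0]]).as_matrix()
def cam(n):
    m=camera_model(n);K=np.array(m["intrinsics"]);o=np.array(m["origin"]);a=np.array(m["attitude"])
    A=a if a.shape==(3,3) else q2R(a)
    return K,o,A
def ray(c,u,v):
    K,o,A=c; d=A@np.linalg.solve(K,[u,v,1.]); return o,d/np.linalg.norm(d)
def onz(c,u,v,z):
    o,d=ray(c,u,v); return o+d*(z-o[2])/d[2]
def proj(c,p):
    K,o,A=c; q=K@(A.T@(np.array(p)-o)); return q[:2]/q[2]
def save(n,im): cv2.imwrite("pics/"+n+".png",cv2.cvtColor(im,cv2.COLOR_RGB2BGR))
E
python3 - <<'E'
from h import *
for n in ("top","side","wrist"):
    m=camera_model(n); print(n,m)
    save(n+"0",grab_frame(n))
s=observe();print(s)
E
```

```text
top {'intrinsics': array([[406.43738873,   0.        , 317.83157653],
       [  0.        , 406.43738873, 196.24605947],
       [  0.        ,   0.        ,   1.        ]]), 'origin': array([0.54110384, 0.03678299, 0.98756453]), 'attitude': array([-0.02249104,  0.70726989, -0.70623211,  0.02235292])}
side {'intrinsics': array([[487.80754837,   0.        , 314.28566211],
       [  0.        , 487.80754837, 203.85553572],
       [  0.        ,   0.        ,   1.        ]]), 'origin': array([ 0.1613089 , -0.58618944,  0.73689119]), 'attitude': array([-0.39022412,  0.86842577, -0.28023143,  0.12260576])}
wrist {'intrinsics': array([[277.41643861,   0.        , 321.40410352],
       [  0.        , 277.41643861, 199.62094929],
       [  0.        ,   0.        ,   1.        ]]), 'origin': array([0.17444599, 0.60549246, 0.373893  ]), 'attitude': array([0.11638714, 0.82320764, 0.5502494 , 0.07751648])}
{'t': 0.15, 'joints': array([-1.28155221,  0.43505804,  0.02496805,  1.57389021, -0.01161136,
        1.13397489, -0.07509699]), 'joint_vel': array([ 0.00103928, -0.00114805,  0.00075766, -0.00306672, -0.00093806,
       -0.00131325,  0.00071942]), 'tau': array([ 7.14182461e-04, -6.70883274e+01,  1.02521583e+00, -3.16446769e+01,
        1.55319093e-02,  9.02208150e-03, -5.00747902e-06]), 'position': array([0.23863795, 0.57746037, 0.40410826]), 'ee_rot': array([-6.79733857e-05,  1.94702863e-01,  9.80862092e-01, -5.88811187e-04]), 'wrist_force': array([-0.26547638, -0.02805252, -1.23988844]), 'wrist_torque': array([-0.03090534, -0.00646435, -0.02865332]), 'width': 0.9980864822185288}
```

View pics/top0.png

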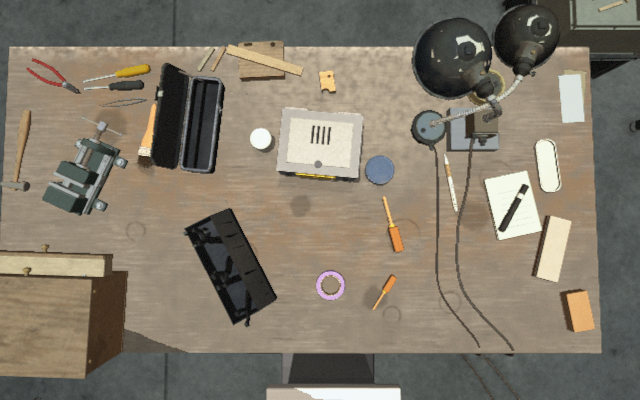

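View pics/side0.png

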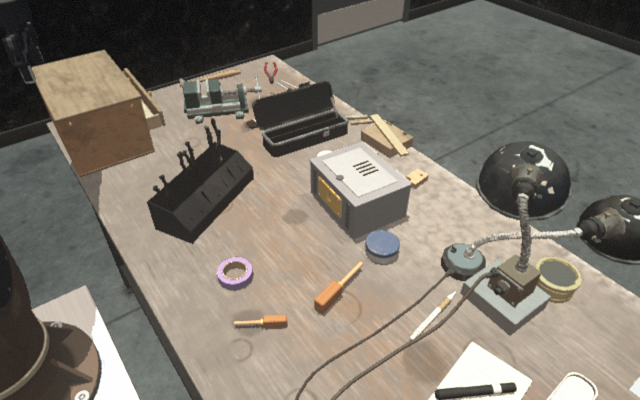

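View pics/wrist0.png

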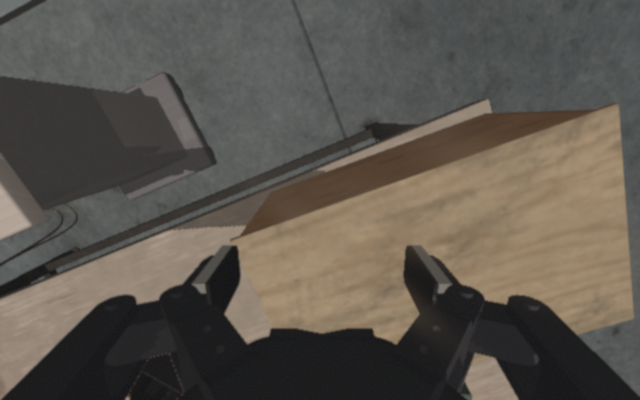

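```bash
cat > m.py <<'E'
from h import *
t=cv2.cvtColor(cv2.imread("pics/top0.png"),cv2.COLOR_BGR2RGB); s=cv2.cvtColor(cv2.imread("pics/side0.png"),cv2.COLOR_BGR2RGB)
a=cv2.resize(t[80:320,220:460],None,fx=3,fy=2.5*1.2,interpolation=cv2.INTER_CUBIC)[:, :]
save("topcrop",cv2.resize(a,(600,600)))
save("sidecrop",cv2.resize(s[130:340,200:440],None,fx=2.8,fy=2.8,interpolation=cv2.INTER_CUBIC))
for n,im in (("top",t),("side",s)):
    c=cam(n); hsv=cv2.cvtColor(im,cv2.COLOR_RGB2HSV)
    m=cv2.inRange(hsv,(4,150,120),(16,255,255))
    k,l,st,ce=cv2.connectedComponentsWithStats(m)
    for i in range(1,k):
        if st[i,4]>40:
            ys,xs=np.where(l==i); cnt=np.stack([xs,ys],1).astype(np.float32)
            print(n,ce[i],st[i],cv2.minAreaRect(cnt),onz(c,*ce[i],0.025 if n=="top" else 0.02))
E
python3 m.py
```

```text
top [395.90366972 238.66972477] [389 226  15  26 218] ((395.9056701660156, 238.66981506347656), (24.862258911132812, 8.7910737991333), 74.05460357666016) [ 0.5023003  -0.14717632  0.025     ]
top [389.31067961 283.42718447] [383 275  13  17 103] ((389.46148681640625, 283.30767822265625), (6.1017022132873535, 16.641006469726562), 33.6900634765625) [ 0.39797379 -0.13062555  0.025     ]
```

View pics/topcrop.png

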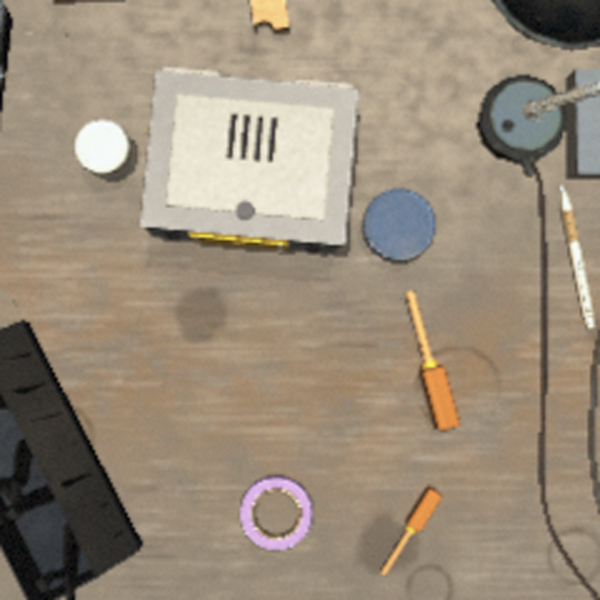

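View pics/sidecrop.png

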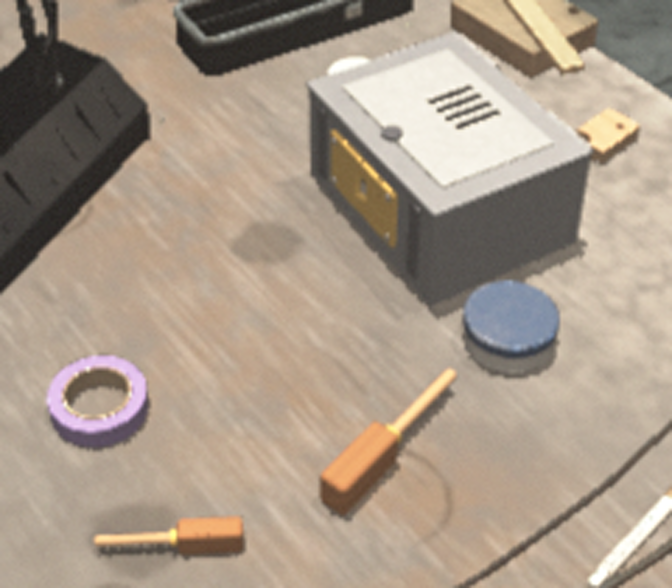

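```bash
cat > m2.py <<'E'
from h import *
t=cv2.cvtColor(cv2.imread("pics/top0.png"),cv2.COLOR_BGR2RGB); s=cv2.cvtColor(cv2.imread("pics/side0.png"),cv2.COLOR_BGR2RGB)
save("tc2",cv2.resize(t[95:190,265:385],None,fx=6,fy=6,interpolation=cv2.INTER_CUBIC))
save("sc2",cv2.resize(s[140:240,300:420],None,fx=6,fy=6,interpolation=cv2.INTER_CUBIC))
save("dc2",cv2.resize(t[190:260,370:420],None,fx=8,fy=8,interpolation=cv2.INTER_CUBIC))
E
python3 m2.py
```

```text
(no output)
```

View pics/tc2.png

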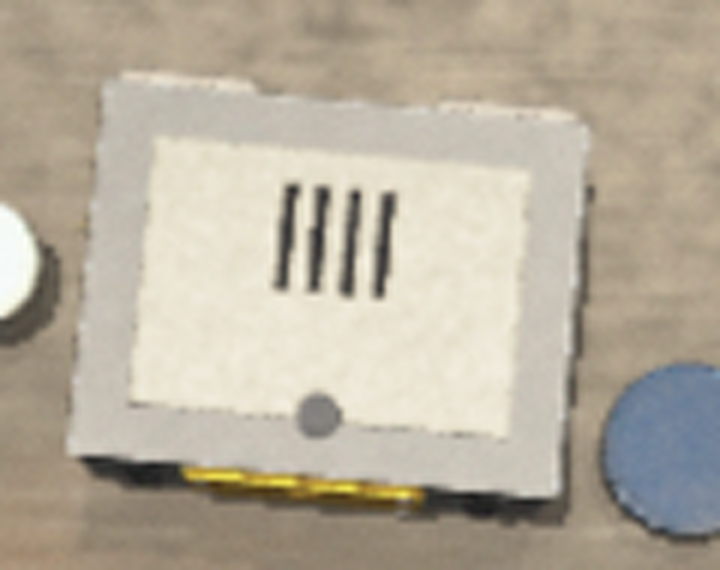

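View pics/sc2.png

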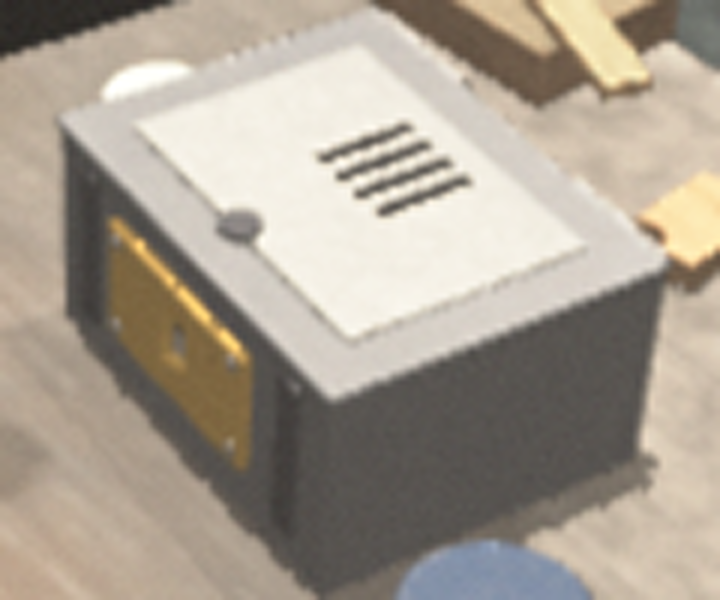

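View pics/dc2.png

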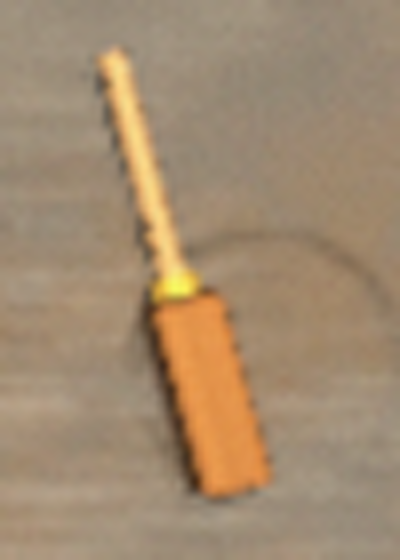

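```bash
cat > m3.py <<'E'
from h import *
ct=cam("top"); cs=cam("side")
def tp(x,y): return ((x+.5)/6+265-.5,(y+.5)/6+95-.5)
def sp(x,y): return ((x+.5)/6+300-.5,(y+.5)/6+140-.5)
T=[onz(ct,*tp(*p),.094) for p in((105,82),(588,122),(562,497),(70,455))]
S=[onz(cs,*sp(*p),.094) for p in((370,8),(660,265),(333,400),(65,120))]
for P in (T,S):
    P=np.array(P)[:,:2]; fl,fr,nr,nl=P
    print(P.round(4).tolist(),"len",np.linalg.norm(fl-fr),np.linalg.norm(nl-nr),np.linalg.norm(fl-nl),np.linalg.norm(fr-nr))
    y=(fl-fr+nl-nr);x=(fl+fr-nl-nr)
    print("centre",P.mean(0),"yaw y",np.degrees(np.arctan2(-y[0],y[1])),"yaw x",np.degrees(np.arctan2(x[1],x[0])))
    yaw=np.arctan2(-y[0],y[1])*.56+np.arctan2(x[1],x[0])*.44
    c=P.mean(0); X=np.array([np.cos(yaw),np.sin(yaw),0]);Y=np.array([-X[1],X[0],0])
    C=np.r_[c,0]
    pm=C-.074*X+np.array([0,0,.05])
    print("yaw",np.degrees(yaw),"pm",pm,"side px",proj(cs,pm))
    for q in((179,338),(178,345),(110,230),(250,350),(250,465),(112,325)):
        o,d=ray(cs,*sp(*q)); k=((pm-o)@X)/(d@X); r=o+k*d-pm
        print(q,"plate y",r@Y,"z",r[2])
d=lambda x,y:((x+.5)/8+370-.5,(y+.5)/8+190-.5)
tip=onz(ct,*d(113,52),.0165)
a=onz(ct,*d(186,298),.03);b=onz(ct,*d(235,488),.03)
print("handle front,back",a,b,np.linalg.norm(a-b),"tip",tip,"c",(a+b)/2,np.linalg.norm((tip-(a+b)/2)[:2]))
v=(tip-b)[:2];print("yaw",np.degrees(np.arctan2(v[1],v[0])), np.degrees(np.arctan2(*(a-b)[[1,0]])))
print(onz(ct,390.5,283,.02), onz(ct,330,286,.018),onz(ct,380,170,.028),onz(ct,261,139,.042))
E
python3 m3.py
```

```text
[[0.7947, 0.1171], [0.7798, -0.0626], [0.6397, -0.0522], [0.655, 0.1291]] len 0.18033981614632816 0.18194364902684607 0.14023060407689883 0.14054500406040055
centre [0.71729483 0.03284312] yaw y -4.774149834815648 yaw x -4.548103746635555
yaw -4.674689556016408 pm [0.64354099 0.03887399 0.05      ] side px [329.16778814 198.09621757]
(179, 338) plate y -0.0008104601934319019 z 0.0067679051326172
(178, 345) plate y -0.0002462641653421288 z 0.0030560470815303303
(110, 230) plate y 0.04644344594927422 z 0.023598711009500437
(250, 350) plate y -0.04520026376599969 z 0.034093880892896264
(250, 465) plate y -0.048095113900110925 z -0.01720367436214605
(112, 325) plate y 0.04507885591995537 z -0.02066072402760462
[[0.7937, 0.1163], [0.7747, -0.0629], [0.6392, -0.0507], [0.6569, 0.1266]] len 0.18023040526655218 0.17812869005224696 0.13720638570620544 0.13602858808783178
centre [0.71615083 0.03231609] yaw y -5.886237574819007 yaw x -4.719816513652438
yaw -5.373012307905717 pm [0.64247597 0.03924541 0.05      ] side px [328.66633109 198.19592549]
(179, 338) plate y -0.002827786728741828 z 0.008550515395567324
(178, 345) plate y -0.002254256990327694 z 0.004837261712398885
(110, 230) plate y 0.04527278328400962 z 0.024432253513658783
(250, 350) plate y -0.04789338112345983 z 0.036639308664964274
(250, 465) plate y -0.05082829063472929 z -0.014399610552682199
(112, 325) plate y 0.04388189828952933 z -0.019743647920772392
handle front,back [ 0.53022191 -0.13925518  0.03      ] [ 0.47480086 -0.15302556  0.03      ] 0.05710617720568852 tip [ 0.60345172 -0.12064239  0.0165    ] c [ 0.50251138 -0.14614037  0.03      ] 0.10411099807948646
yaw 14.128615493228681 13.953625147078405
[ 0.39822834 -0.13430366  0.02      ] [0.39072845 0.00802156 0.018     ] [ 0.6647358  -0.11056486  0.028     ] [0.73589361 0.17089279 0.042     ]
```

Candidates: the big orange-handled dowel at top (396,239), a smaller lookalike at top (389,283), and a pencil at top (450,180). I choose the large one: its measured handle is 57 mm and its tip lies 104 mm from the handle centre, which matches. The close crop confirms it. The side view shows the hole near (330,197), close to plate_mid.

Emit:
servo_tool --series '[{"offset":[-0.45,-0.5,0],"turn":0,"hand":-1},{"offset":[-0.92,-1,0],"turn":0,"hand":-1},{"offset":[-0.92,-1,0],"turn":0,"hand":-1},{"offset":[-0.92,-1,0],"turn":0,"hand":-1}]' --newtons 40

```text
t: 0.55
position: [0.2882, 0.4451, 0.4043]
ee_rot: [0.001, 0.198, 0.98, -0.002]
wrist_force: [0.3, 0.6, 0.2]
width: 0.999
```

Emit:
servo_tool --series '[{"offset":[-0.92,-1,0],"turn":0,"hand":-1},{"offset":[-0.92,-1,0],"turn":0,"hand":-1},{"offset":[-0.92,-1,0],"turn":0,"hand":-1},{"offset":[-0.92,-1,0],"turn":0,"hand":-1}]'

```text
t: 0.95
position: [0.3361, 0.3126, 0.4048]
ee_rot: [0.001, 0.201, 0.98, -0.003]
wrist_force: [0.4, 1.1, 0.4]
width: 0.999
```

Emit:
servo_tool --series '[{"offset":[-0.92,-1,0],"turn":0,"hand":-1},{"offset":[-0.92,-1,0],"turn":0,"hand":-1},{"offset":[-0.92,-1,0],"turn":0,"hand":-1},{"offset":[-0.92,-1,0],"turn":0,"hand":-1}]'

```text
t: 1.35
position: [0.3827, 0.1804, 0.4058]
ee_rot: [0.001, 0.205, 0.979, -0.003]
wrist_force: [0.1, 1.4, 0.1]
width: 1.001
```

Emit:
servo_tool --series '[{"offset":[-0.92,-1,0],"turn":0,"hand":-1},{"offset":[-0.92,-1,0],"turn":0,"hand":-1},{"offset":[-0.92,-1,0],"turn":0,"hand":-1},{"offset":[-0.92,-1,0],"turn":0,"hand":-1}]'

```text
t: 1.75
position: [0.4284, 0.0483, 0.4071]
ee_rot: [0.002, 0.208, 0.978, -0.004]
wrist_force: [-0.7, 1.7, 0.0]
width: 0.997
```

```bash
cat >> h.py <<'E'
def plan(target,yaw_deg,):
    """target TCP xyz world; yaw_deg: heading of dowel (tool -x). prints offset/turn normalised"""
    s=observe(); Rm=q2R(s["ee_rot"]); d=Rm.T@(np.array(target)-s["position"])
    h=np.degrees(np.arctan2(-Rm[1,0],-Rm[0,0]))
    print("t",s["t"],"pos",s["position"].round(4),"heading",round(h,2),"tilt",np.degrees(np.arccos(-Rm[2,2])).round(2),"offset",(d/.1).round(3),"turn",round(-np.radians(yaw_deg-h)/1.5,4),"F",s["wrist_force"].round(2),"w",round(s["width"],3))
E
python3 -c "
from h import *
plan([.5025,-.146,.3],14)"
```

```text
t 1.75 pos [0.4284 0.0483 0.4071] heading -23.97 tilt 0.49 offset [-1.461 -1.467  1.088] turn -0.4418 F [-0.67  1.67  0.01] w 0.997
```

Emit:
servo_tool --series '[{"offset":[-1,-1,0.2],"turn":-0.44,"hand":-1},{"offset":[-1,-1,0.4],"turn":-0.44,"hand":-1},{"offset":[-1,-1,0.5],"turn":-0.44,"hand":-1},{"offset":[-1,-1,0.5],"turn":-0.44,"hand":-1},{"offset":[-1,-1,0.5],"turn":-0.44,"hand":-1},{"offset":[-1,-1,0.5],"turn":-0.44,"hand":-1}]'

```text
t: 2.35
position: [0.4799, -0.0836, 0.3576]
ee_rot: [0.0, -0.122, 0.993, -0.004]
wrist_force: [-0.4, 0.2, 0.9]
width: 0.999
```

```bash
python3 -c "
from h import *
plan([.5025,-.146,.28],14)"
```

```text
t 2.35 pos [ 0.4799 -0.0836  0.3576] heading 13.97 tilt 0.47 offset [-0.069 -0.653  0.781] turn -0.0004 F [-0.4   0.23  0.85] w 0.999
```

Emit:
servo_tool --series '[{"offset":[-0.07,-0.5,0.3],"turn":0,"hand":-1},{"offset":[-0.07,-0.65,0.78],"turn":0,"hand":-1},{"offset":[-0.07,-0.65,0.78],"turn":0,"hand":-1},{"offset":[-0.07,-0.65,0.78],"turn":0,"hand":-1},{"offset":[-0.07,-0.65,0.78],"turn":0,"hand":-1}]'

```text
t: 2.85
position: [0.5032, -0.144, 0.2811]
ee_rot: [0.001, -0.122, 0.993, -0.004]
wrist_force: [-0.5, 0.9, 0.9]
width: 1.002
```

```bash
python3 -c "
from h import *
s=observe();Rm=q2R(s['ee_rot']);K,o,A=cam('wrist')
print('cam in tool',Rm.T@(o-s['position']),'axis',Rm.T@A)
im=grab_frame('wrist');save('w1',im);c=(K,o,A)
plan([.5025,-.146,.177],14)
print(proj(c,[.5025,-.146,.03]),proj(c,[.6035,-.1206,.0165]),proj(c,[.6435,.0389,.05]))
"
```

```text
cam in tool [0.06926768 0.0007792  0.0301152 ] axis [[-5.69256381e-04 -9.60680353e-01 -2.77656145e-01]
 [ 9.99998250e-01 -1.04170327e-03  1.55403900e-03]
 [-1.78217005e-03 -2.77654775e-01  9.60679265e-01]]
t 2.9 pos [ 0.5033 -0.1441  0.2815] heading 14.03 tilt 0.47 offset [ 0.014 -0.008  1.045] turn 0.0003 F [-0.55 -0.04  0.05] w 1.003
[320.20272171 204.23293852] [320.7536062  301.30092282] [474.38897184 394.61179647]
```

View pics/w1.png

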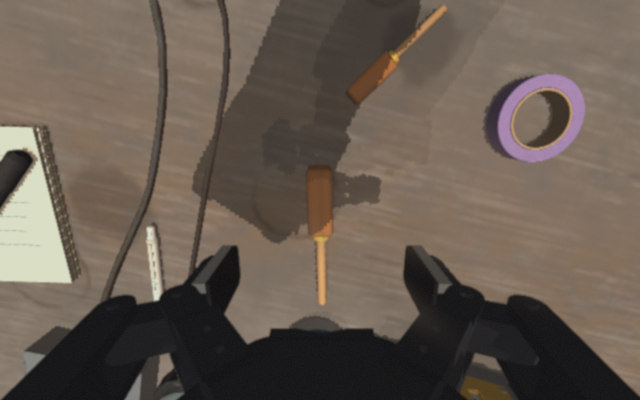

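```bash
cat > m4.py <<'E'
from h import *
ct=cam("top"); cs=cam("side")
t=cv2.cvtColor(cv2.imread("pics/top0.png"),cv2.COLOR_BGR2RGB)
save("pc",cv2.resize(t[165:185,270:365],None,fx=8,fy=8,interpolation=cv2.INTER_NEAREST))
yaw=np.radians(-4.75);X=np.array([np.cos(yaw),np.sin(yaw),0]);Y=np.array([-X[1],X[0],0]);C=np.array([.7170,.0327,0])
hsv=cv2.cvtColor(t,cv2.COLOR_RGB2HSV);m=cv2.inRange(hsv,(18,150,90),(35,255,255))[165:185,270:365]
ys,xs=np.where(m);print(xs.min()+270,xs.max()+270,ys.min()+165,ys.max()+165)
for u in (xs.min(),xs.max()):
    v=ys[xs==u].mean(); p=onz(ct,u+270,v+165,.076); print((p-C)@X,(p-C)@Y)
s=cv2.cvtColor(cv2.imread("pics/side0.png"),cv2.COLOR_BGR2RGB)
hs=cv2.cvtColor(s,cv2.COLOR_RGB2HSV);m=cv2.inRange(hs,(16,120,70),(35,255,255))[170:225,310:350]
for r in range(0,55,2): print("".join("#" if q else "." for q in m[r]))
ys,xs=np.where(m>0)
pm=C-.074*X+np.array([0,0,.05])
hull=cv2.convexHull(np.stack([xs+310,ys+170],1).astype(np.float32))[:,0]
def pl(u,v):
    o,d=ray(cs,u,v);k=((pm-o)@X)/(d@X);r=o+k*d-pm;return np.array([r@Y,r[2]])
H=np.array([pl(*q) for q in hull]); print("plate y,z range",H.min(0),H.max(0)); print(cv2.minAreaRect(H.astype(np.float32)))
sub=hs[185:205,324:336,2]; print(sub)
E
python3 m4.py
```

```text
296 334 173 178
-0.07087746655614581 0.0479131261406651
-0.07156313700846738 -0.03813436181947372
........................................
........................................
........................................
........................................
.........###............................
...........###..........................
...........#####........................
..........########......................
.........###.######.....................
.........#############..................
.........#.#.###########................
..........###.###########...............
...........#.#####...######.............
...........##.####....#######...........
............######....#.#######.........
...............############...##........
................###########...#.........
..................#############.........
....................###########.........
......................#########.........
.......................########.........
.........................######.........
..............................#.........
..............................#.........
..................
[... 644 characters left out ...]
125 123 127 133 191 247 244 155  88]
 [124 124 125 127 125 122 124 140 207 248 243 142]
 [122 122 126 130 124 116 122 126 143 200 235 171]
 [125 123 124 129 121  98 111 126 123 141 183 195]
 [124 126 127 133 123 106 106 124 125 124 141 180]
 [123 123 131 137 128 114 114 125 125 124 123 142]
 [122 126 129 139 127 117 118 125 125 128 123 125]
 [126 125 129 140 141 132 120 123 124 128 126 125]
 [124 123 132 152 161 160 134 124 123 127 122 118]
 [122 124 129 138 154 163 151 128 123 126 123 120]
 [114 122 126 127 133 144 146 128 124 125 126 126]
 [ 98 117 125 125 122 128 129 126 126 125 123 125]
 [ 87 100 115 124 126 124 124 125 128 127 127 125]
 [ 84  88  98 114 122 125 127 126 124 128 126 125]]
```

```bash
python3 -c "
from h import *
plan([.52,-.01,.23],-95)"
```

```text
t 2.9 pos [ 0.5033 -0.1441  0.2815] heading 14.03 tilt 0.47 offset [-0.486  1.264  0.506] turn 1.2686 F [-0.55 -0.04  0.05] w 1.003
```

Emit:
servo_tool --series '[{"offset":[-0.2,0.5,0.2],"turn":1,"hand":-1},{"offset":[-0.38,1,0.4],"turn":1,"hand":-1},{"offset":[-0.38,1,0.4],"turn":1,"hand":-1},{"offset":[-0.38,1,0.4],"turn":1,"hand":-1},{"offset":[-0.38,1,0.4],"turn":1,"hand":-1},{"offset":[-0.38,1,0.4],"turn":1,"hand":-1},{"offset":[-0.38,1,0.4],"turn":1,"hand":-1},{"offset":[-0.38,1,0.4],"turn":1,"hand":-1},{"offset":[-0.38,1,0.4],"turn":1,"hand":-1},{"offset":[-0.38,1,0.4],"turn":1,"hand":-1},{"offset":[-0.38,1,0.4],"turn":1,"hand":-1}]'

```text
t: 4.0
position: [0.5166, -0.0365, 0.242]
ee_rot: [0.004, 0.587, 0.809, -0.001]
wrist_force: [-0.7, 0.0, -0.1]
width: 1.0
```

```bash
python3 -c "
from h import *
plan([.52,-.01,.23],-95)"
```

```text
t 4.0 pos [ 0.5166 -0.0365  0.242 ] heading -71.96 tilt 0.47 offset [0.242 0.114 0.119] turn 0.2681 F [-0.74  0.04 -0.05] w 1.0
```

Emit:
servo_tool --series '[{"offset":[0.24,0.11,0.12],"turn":0.27,"hand":-1},{"offset":[0.24,0.11,0.12],"turn":0.27,"hand":-1},{"offset":[0.24,0.11,0.12],"turn":0.27,"hand":-1},{"offset":[0.24,0.11,0.12],"turn":0.27,"hand":-1}]'

```text
t: 4.4
position: [0.5199, -0.0092, 0.2304]
ee_rot: [0.004, 0.737, 0.676, 0.001]
wrist_force: [0.6, -0.8, 0.3]
width: 1.0
```

```bash
python3 -c "
from h import *
import pickle
c=cam('wrist');im=grab_frame('wrist');c2=cam('wrist');save('w2',im);pickle.dump(c,open('w2.pkl','wb'));print(c[1],c2[1])
plan([.52,-.01,.23],-95)
print(proj(c,[.6435,.0389,.05]))
"
```

```text
[0.52739252 0.06220832 0.2000066 ] [0.52717322 0.06184838 0.19999864]
t 4.45 pos [ 0.5199 -0.0095  0.2304] heading -94.8 tilt 0.48 offset [-0.004  0.002  0.004] turn 0.0023 F [0.26 0.56 0.42] w 1.001
[539.99994971 143.92858382]
```

View pics/w2.png

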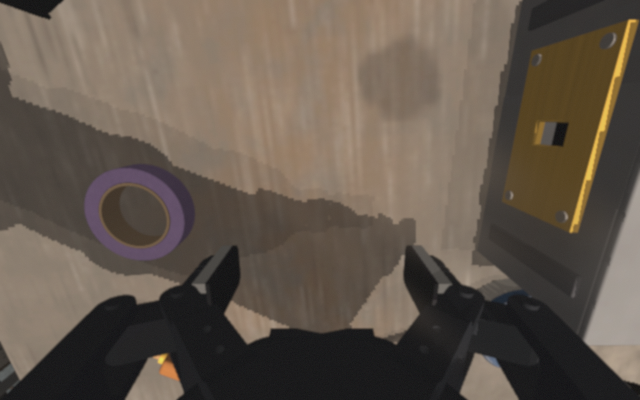

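The wrist view shows the hole at about (551,133) on the plate.

```bash
cat > m5.py <<'E'
from h import *
import pickle
c=pickle.load(open('w2.pkl','rb'));im=cv2.cvtColor(cv2.imread('pics/w2.png'),cv2.COLOR_BGR2RGB)
save('w2c',cv2.resize(im[0:280,460:640],None,fx=2.1,fy=2.1)); save('w2h',cv2.resize(im[110:160,520:585],None,fx=10,fy=10,interpolation=cv2.INTER_NEAREST))
hs=cv2.cvtColor(im,cv2.COLOR_RGB2HSV)
h=hs[105:165,515:600]; m=(h[:,:,1]<110).astype(np.uint8)|(h[:,:,2]<60)
k,l,st,ce=cv2.connectedComponentsWithStats(m.astype(np.uint8));i=l[28,36]
print(st,ce)
def pl(pm,X,Y,u,v):
    o,d=ray(c,u,v);kk=((pm-o)@X)/(d@X);r=o+kk*d-pm;return np.round(np.array([r@Y,r[2]])*1000,1)
for yaw,C in((-4.75,[.7170,.0327,0]),(-5.2,[.7165,.0325,0])):
    yaw=np.radians(yaw);X=np.array([np.cos(yaw),np.sin(yaw),0]);Y=np.array([-X[1],X[0],0]);pm=np.array(C)-.074*X+[0,0,.05]
    print(pm)
    for q in((543,121),(569,122),(565,147),(535,144),(531,48),(637,20),(576,234),(503,202)): print(q,pl(pm,X,Y,*q))
E
python3 m5.py
```

```text
[[   0    0   85   60 4450]
 [   0    0    6   29   94]
 [  26   17   28   24  548]
 [  83   54    2    6    8]] [[43.16516854 29.99078652]
 [ 1.54255319  9.79787234]
 [38.86861314 28.49270073]
 [83.75       57.        ]]
[0.64325415 0.03882781 0.05      ]
(543, 121) [11.9 -1. ]
(569, 122) [11.6 15. ]
(565, 147) [ 0. 16.]
(535, 144) [-0.2 -3.2]
(531, 48) [ 50.7 -20.7]
(637, 20) [48.1 33.6]
(576, 234) [-37.8  32.8]
(503, 202) [-38.4 -19.9]
[0.64280455 0.03920681 0.05      ]
(543, 121) [11.5 -0.5]
(569, 122) [11.2 15.4]
(565, 147) [-0.2 16.6]
(535, 144) [-0.5 -2.5]
(531, 48) [ 50.3 -20.6]
(637, 20) [47.7 33.7]
(576, 234) [-37.8  33.6]
(503, 202) [-38.3 -18.8]
```

View pics/w2h.png

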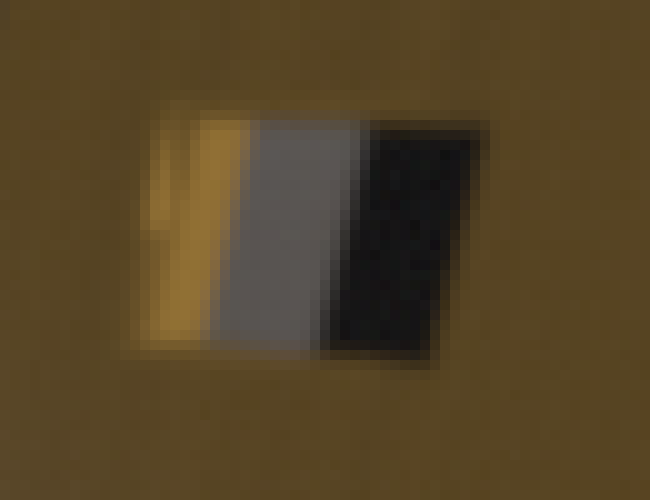

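View pics/w2c.png

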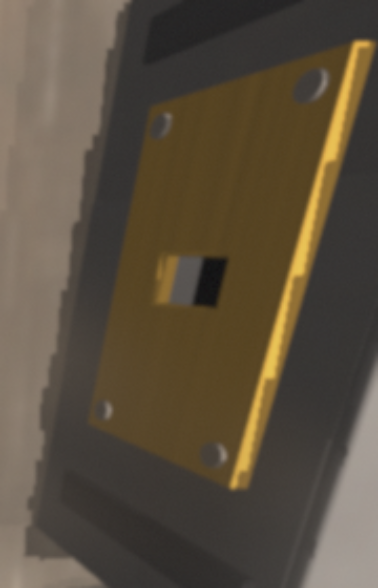

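```bash
python3 -c "
from h import *
plan([.5025,-.146,.25],14)"
```

```text
t 4.45 pos [ 0.5199 -0.0095  0.2304] heading -94.8 tilt 0.48 offset [-1.375 -0.057 -0.19 ] turn -1.2659 F [0.26 0.56 0.42] w 1.001
```

Emit:
servo_tool --series '[{"offset":[-0.5,-0.06,-0.19],"turn":-1,"hand":-1},{"offset":[-1,-0.06,-0.19],"turn":-1,"hand":-1},{"offset":[-1,-0.06,-0.19],"turn":-1,"hand":-1},{"offset":[-1,-0.06,-0.19],"turn":-1,"hand":-1},{"offset":[-1,-0.06,-0.19],"turn":-1,"hand":-1},{"offset":[-1,-0.06,-0.19],"turn":-1,"hand":-1},{"offset":[-1,-0.06,-0.19],"turn":-1,"hand":-1},{"offset":[-1,-0.06,-0.19],"turn":-1,"hand":-1},{"offset":[-1,-0.06,-0.19],"turn":-1,"hand":-1},{"offset":[-1,-0.06,-0.19],"turn":-1,"hand":-1},{"offset":[-1,-0.06,-0.19],"turn":-1,"hand":-1}]'

```text
t: 5.55
position: [0.5055, -0.1088, 0.2508]
ee_rot: [0.004, 0.074, 0.997, -0.002]
wrist_force: [0.6, -0.6, -0.6]
width: 1.002
```

```bash
python3 -c "
from h import *
plan([.5025,-.146,.235],14)"
```

```text
t 5.55 pos [ 0.5055 -0.1088  0.2508] heading -8.45 tilt 0.57 offset [-0.023 -0.371  0.159] turn -0.2613 F [ 0.62 -0.62 -0.62] w 1.002
```

Emit:
servo_tool --series '[{"offset":[-0.02,-0.37,0.16],"turn":-0.26,"hand":-1},{"offset":[-0.02,-0.37,0.16],"turn":-0.26,"hand":-1},{"offset":[-0.02,-0.37,0.16],"turn":-0.26,"hand":-1},{"offset":[-0.02,-0.37,0.16],"turn":-0.26,"hand":-1}]'

```text
t: 5.95
position: [0.5021, -0.1462, 0.2353]
ee_rot: [0.004, -0.121, 0.993, -0.003]
wrist_force: [1.1, 0.0, -0.3]
width: 0.996
```

```bash
python3 -c "
from h import *
c=cam('wrist');save('w3',grab_frame('wrist'))
plan([.5025,-.146,.177],14)
print(proj(c,[.5025,-.146,.03]),proj(c,[.6035,-.1206,.0165]))"
```

```text
t 6.0 pos [ 0.5022 -0.146   0.2353] heading 13.71 tilt 0.6 offset [0.002 0.003 0.583] turn -0.0034 F [ 0.29  1.09 -0.54] w 1.002
[322.14660515 224.33466358] [322.68856856 335.56739258]
```

View pics/w3.png

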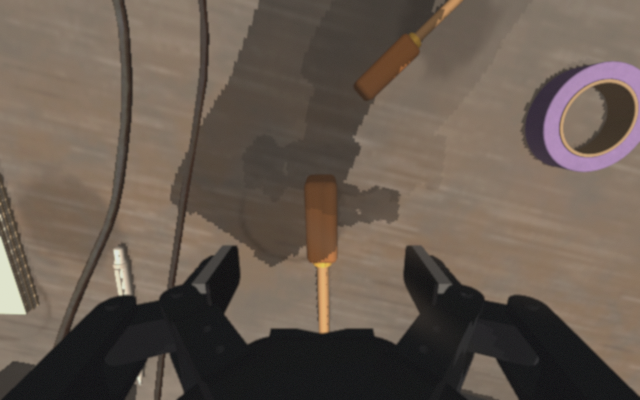

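Emit:
servo_tool --series '[{"offset":[0.01,0,0.3],"turn":0,"hand":-1},{"offset":[0.01,0,0.5],"turn":0,"hand":-1},{"offset":[0.01,0,0.57],"turn":0,"hand":-1},{"offset":[0.01,0,0.57],"turn":0,"hand":-1},{"offset":[0.01,0,0.57],"turn":0,"hand":-1}]'

```text
t: 6.5
position: [0.5022, -0.1464, 0.179]
ee_rot: [0.005, -0.119, 0.993, -0.003]
wrist_force: [-0.2, 0.4, 1.0]
width: 1.003
```

Emit:
servo_tool --series '[{"offset":[0,0,0],"turn":0,"hand":0.3},{"offset":[0,0,0],"turn":0,"hand":1},{"offset":[0,0,0],"turn":0,"hand":1},{"offset":[0,0,0],"turn":0,"hand":1},{"offset":[0,0,0],"turn":0,"hand":1},{"offset":[0,0,0],"turn":0,"hand":1},{"offset":[0,0,0],"turn":0,"hand":1},{"offset":[0,0,0],"turn":0,"hand":1}]' --newtons 40

```text
t: 7.3
position: [0.5022, -0.1465, 0.1793]
ee_rot: [0.005, -0.119, 0.993, -0.003]
wrist_force: [-0.7, 0.4, 5.0]
width: 0.252
```

Emit:
servo_tool --series '[{"offset":[0,0,-0.3],"turn":0,"hand":1},{"offset":[0,0,-0.6],"turn":0,"hand":1},{"offset":[0,0,-0.6],"turn":0,"hand":1}]'

```text
t: 7.6
position: [0.5027, -0.1467, 0.2424]
ee_rot: [0.008, -0.119, 0.993, -0.004]
wrist_force: [1.2, 1.0, -0.4]
width: 0.253
```

```bash
python3 -c "
from h import *
plan([.509,.0553,.24],-4.75)"
```

```text
t 7.6 pos [ 0.5027 -0.1467  0.2424] heading 13.63 tilt 0.97 offset [-0.537  1.949  0.014] turn 0.2139 F [ 1.17  1.05 -0.45] w 0.253
```

Emit:
servo_tool --series '[{"offset":[-0.1,0.5,0],"turn":0.1,"hand":1},{"offset":[-0.27,1,0],"turn":0.1,"hand":1},{"offset":[-0.27,1,0],"turn":0.1,"hand":1},{"offset":[-0.27,1,0],"turn":0.1,"hand":1}]'

```text
t: 8.0
position: [0.5054, -0.0412, 0.2413]
ee_rot: [0.007, -0.046, 0.999, -0.003]
wrist_force: [-0.4, -0.3, -1.1]
width: 0.248
```

```bash
python3 -c "
from h import *
plan([.509,.0553,.24],-4.75)"
```

```text
t 8.0 pos [ 0.5054 -0.0412  0.2413] heading 5.29 tilt 0.91 offset [-0.125  0.957  0.009] turn 0.1169 F [-0.44 -0.35 -1.08] w 0.248
```

Emit:
servo_tool --series '[{"offset":[-0.06,0.5,0],"turn":0.117,"hand":1},{"offset":[-0.12,0.96,0.1],"turn":0.117,"hand":1},{"offset":[-0.12,0.96,0.25],"turn":0.117,"hand":1},{"offset":[-0.12,0.96,0.25],"turn":0.117,"hand":1},{"offset":[-0.12,0.96,0.25],"turn":0.117,"hand":1}]'

```text
t: 8.5
position: [0.5088, 0.0532, 0.2158]
ee_rot: [0.007, 0.043, 0.999, -0.003]
wrist_force: [-0.1, 0.1, -0.3]
width: 0.251
```

```bash
python3 -c "
from h import *
for n in('top','side'): 
    im=grab_frame(n);save(n+'4',im)
save('s4c',cv2.resize(cv2.cvtColor(cv2.imread('pics/side4.png'),cv2.COLOR_BGR2RGB)[150:270,230:390],None,fx=5,fy=5,interpolation=cv2.INTER_CUBIC))
save('t4c',cv2.resize(cv2.cvtColor(cv2.imread('pics/top4.png'),cv2.COLOR_BGR2RGB)[140:260,250:400],None,fx=5,fy=5,interpolation=cv2.INTER_CUBIC))
plan([.509,.0553,.2143],-4.75)
s=observe();print(s['wrist_force'],q2R(s['ee_rot']))
c=cam('side');print(proj(c,[.6137,.0466,.05]),proj(cam('top'),[.6137,.0466,.05]))"
```

```text
t 8.6 pos [0.5091 0.0531 0.2164] heading -4.96 tilt 0.96 offset [0.003 0.022 0.021] turn -0.0024 F [-0.31  0.04 -0.27] w 0.25
[-0.30852062  0.0439529  -0.27486375] [[-0.99613273  0.08646738  0.01558755]
 [ 0.08638329  0.99624397 -0.00599049]
 [-0.01604699 -0.00462082 -0.99986056]]
[315.76720129 201.58073357] [313.69466661 190.61173839]
```

View pics/s4c.png

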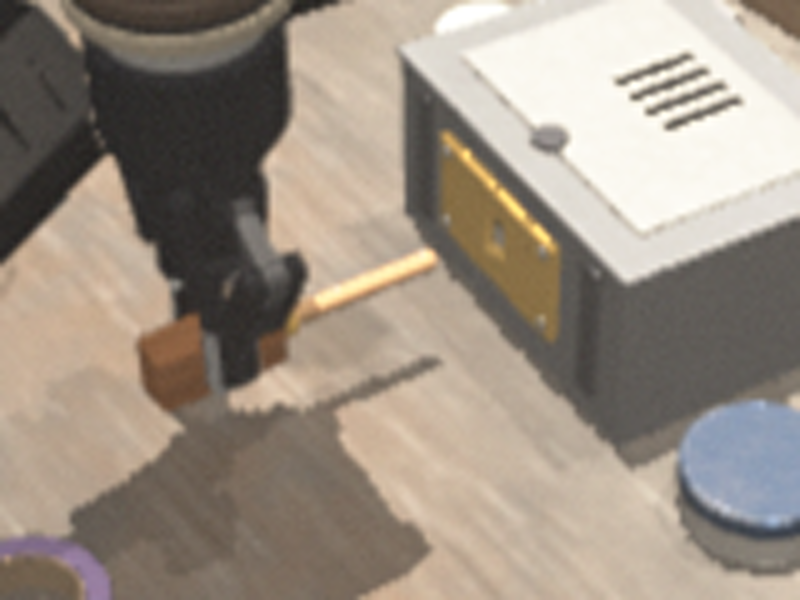

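View pics/t4c.png

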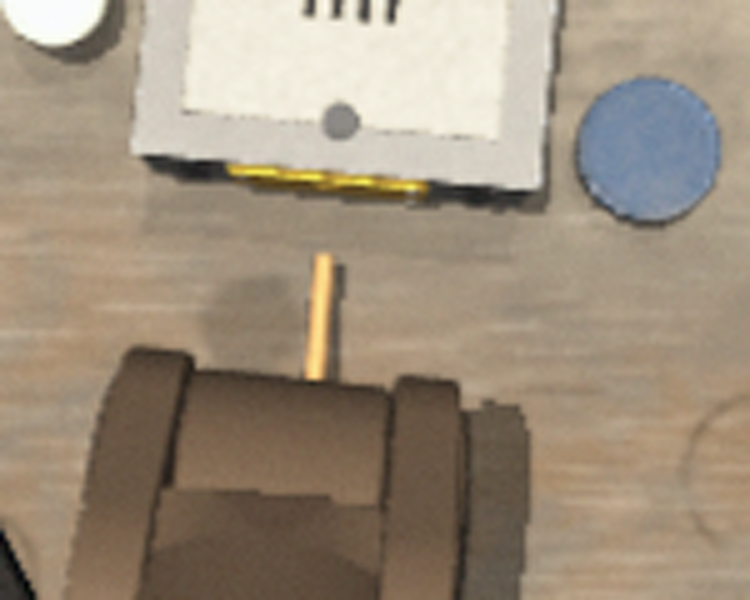

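Emit:
servo_tool --series '[{"offset":[-0.1,0.012,0.03],"turn":0,"hand":1},{"offset":[-0.23,0.012,0.026],"turn":0,"hand":1},{"offset":[-0.23,0.012,0.026],"turn":0,"hand":1},{"offset":[-0.23,0.012,0.026],"turn":0,"hand":1}]'

```text
t: 9.0
position: [0.5324, 0.0516, 0.2143]
ee_rot: [0.008, 0.044, 0.999, -0.003]
wrist_force: [-0.6, 0.6, -0.8]
width: 0.251
```

Emit:
servo_tool --series '[{"offset":[-0.02,0,0],"turn":0,"hand":1},{"offset":[-0.04,0,0],"turn":0,"hand":1},{"offset":[-0.04,0,0],"turn":0,"hand":1}]'

```text
t: 9.3
position: [0.5365, 0.0512, 0.2144]
ee_rot: [0.008, 0.044, 0.999, -0.003]
wrist_force: [0.7, 0.7, -1.0]
width: 0.25
```

```bash
python3 -c "
from h import *
plan([.509,.0553,.2143],-4.75)
im=grab_frame('side');save('s5c',cv2.resize(im[150:270,230:390],None,fx=5,fy=5,interpolation=cv2.INTER_CUBIC))
im=grab_frame('top');save('t5c',cv2.resize(im[150:230,270:370],None,fx=7,fy=7,interpolation=cv2.INTER_CUBIC))
"
```

```text
t 9.3 pos [0.5365 0.0512 0.2144] heading -5.03 tilt 0.99 offset [ 0.278  0.016 -0.004] turn -0.0033 F [ 0.66  0.71 -1.01] w 0.25
```

View pics/s5c.png

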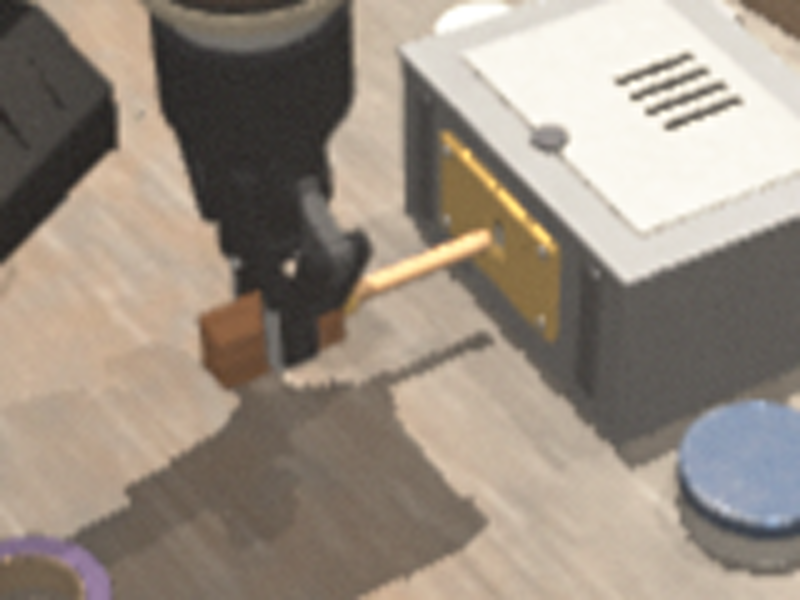

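View pics/t5c.png

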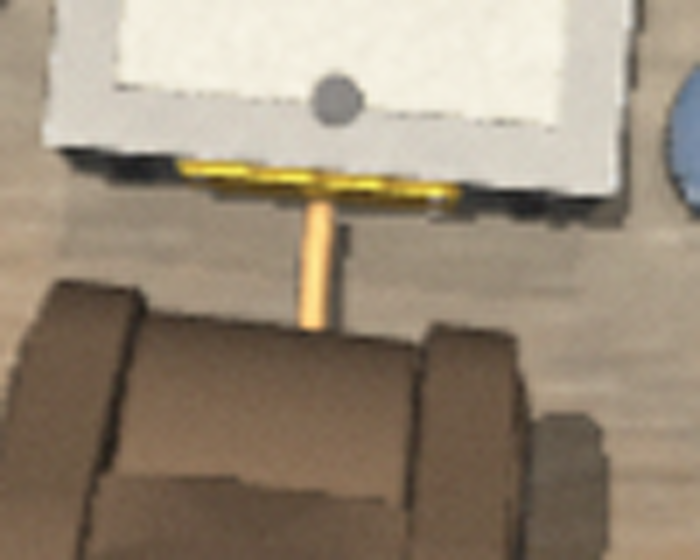

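Emit:
servo_tool --series '[{"offset":[-0.02,0,0],"turn":0,"hand":1},{"offset":[-0.03,0,0],"turn":0,"hand":1},{"offset":[-0.03,0,0],"turn":0,"hand":1}]'

```text
t: 9.7
position: [0.5395, 0.0511, 0.2144]
ee_rot: [0.008, 0.044, 0.999, -0.003]
wrist_force: [0.3, -0.1, -1.2]
width: 0.251
```

Emit:
servo_tool --series '[{"offset":[-0.02,0,0],"turn":0,"hand":1},{"offset":[-0.03,0,0],"turn":0,"hand":1},{"offset":[-0.03,0,0],"turn":0,"hand":1}]'

```text
t: 10.0
position: [0.5427, 0.0508, 0.2145]
ee_rot: [0.008, 0.044, 0.999, -0.003]
wrist_force: [-1.2, -0.2, -0.7]
width: 0.252
```

Emit:
servo_tool --series '[{"offset":[-0.02,0,0],"turn":0,"hand":1},{"offset":[-0.03,0,0],"turn":0,"hand":1},{"offset":[-0.03,0,0],"turn":0,"hand":1}]'

```text
t: 10.3
position: [0.5458, 0.0505, 0.2145]
ee_rot: [0.008, 0.044, 0.999, -0.003]
wrist_force: [-0.3, -0.4, -1.0]
width: 0.247
```

Emit:
servo_tool --series '[{"offset":[-0.02,0,0],"turn":0,"hand":1},{"offset":[-0.03,0,0],"turn":0,"hand":1},{"offset":[-0.03,0,0],"turn":0,"hand":1}]'

```text
t: 10.6
position: [0.549, 0.0502, 0.2146]
ee_rot: [0.008, 0.044, 0.999, -0.003]
wrist_force: [-0.3, 0.2, -0.7]
width: 0.25
```

Emit:
servo_tool --series '[{"offset":[-0.02,0,0],"turn":0,"hand":1},{"offset":[-0.03,0,0],"turn":0,"hand":1},{"offset":[-0.03,0,0],"turn":0,"hand":1}]'

```text
t: 10.9
position: [0.5521, 0.0499, 0.2146]
ee_rot: [0.008, 0.044, 0.999, -0.003]
wrist_force: [-0.3, -0.0, -1.6]
width: 0.25
```

Emit:
servo_tool --series '[{"offset":[-0.02,0,0],"turn":0,"hand":1},{"offset":[-0.03,0,0],"turn":0,"hand":1},{"offset":[-0.03,0,0],"turn":0,"hand":1}]'

```text
t: 11.2
position: [0.5541, 0.0497, 0.2143]
ee_rot: [0.007, 0.044, 0.999, -0.003]
wrist_force: [-5.8, 1.4, 1.0]
width: 0.245
```

Emit:
servo_tool --series '[{"offset":[-0.02,0,0],"turn":0,"hand":1},{"offset":[-0.03,0,0],"turn":0,"hand":1},{"offset":[-0.03,0,0],"turn":0,"hand":1}]'

```text
t: 11.5
position: [0.5561, 0.0496, 0.214]
ee_rot: [0.005, 0.044, 0.999, -0.003]
wrist_force: [-6.4, -0.3, 3.8]
width: 0.251
```

Emit:
servo_tool --series '[{"offset":[-0.02,0,0],"turn":0,"hand":1},{"offset":[-0.03,0,0],"turn":0,"hand":1},{"offset":[-0.03,0,0],"turn":0,"hand":1}]'

```text
t: 11.8
position: [0.5579, 0.0494, 0.2136]
ee_rot: [0.004, 0.044, 0.999, -0.003]
wrist_force: [-6.8, 1.2, 3.7]
width: 0.247
```

Emit:
servo_tool --series '[{"offset":[-0.02,0,0],"turn":0,"hand":1},{"offset":[-0.035,0,0],"turn":0,"hand":1},{"offset":[-0.035,0,0],"turn":0,"hand":1}]'

```text
t: 12.1
position: [0.5603, 0.0493, 0.2132]
ee_rot: [0.002, 0.044, 0.999, -0.003]
wrist_force: [-6.2, 0.7, 1.1]
width: 0.246
```

```bash
python3 -c "
from h import *
im=grab_frame('side');save('s6c',cv2.resize(im[110:270,230:430],None,fx=4,fy=3.75,interpolation=cv2.INTER_CUBIC))
plan([.559,.05,.214],-5)
"
```

```text
t 12.15 pos [0.5602 0.0493 0.2132] heading -4.99 tilt 0.37 offset [ 0.013  0.006 -0.008] turn 0.0002 F [-6.25  0.46  0.53] w 0.246
```

View pics/s6c.png

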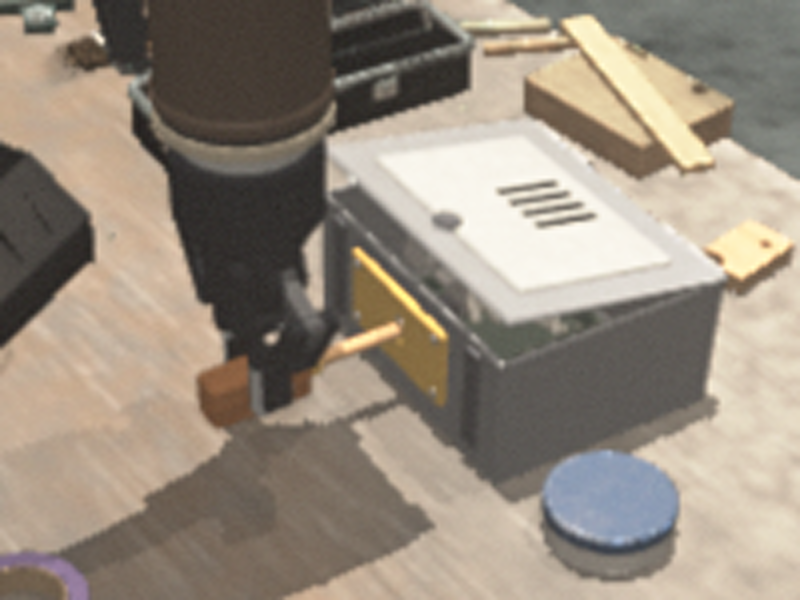

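The catch has let go and the door is rising. I'll draw the dowel straight back out.

Emit:
servo_tool --series '[{"offset":[0.1,0,0],"turn":0,"hand":1},{"offset":[0.25,0,0],"turn":0,"hand":1},{"offset":[0.4,0,0],"turn":0,"hand":1},{"offset":[0.5,0,0],"turn":0,"hand":1},{"offset":[0.5,0,0],"turn":0,"hand":1},{"offset":[0.5,0,0],"turn":0,"hand":1}]'

```text
t: 12.75
position: [0.5108, 0.0537, 0.2132]
ee_rot: [0.002, 0.043, 0.999, -0.002]
wrist_force: [0.0, -0.1, -1.0]
width: 0.248
```

```bash
python3 -c "
from h import *
im=grab_frame('side');save('s7',im)
im=grab_frame('top');save('t7',im)
s=observe();print(q2R(s['ee_rot'])[2])
plan([.52,-.08,.1815],0)
"
```

```text
[-0.00531765 -0.00482958 -0.9999742 ]
t 12.85 pos [0.5112 0.0536 0.2132] heading -4.98 tilt 0.41 offset [-0.202 -1.322  0.324] turn -0.058 F [ 0.5   0.33 -0.59] w 0.249
```

View pics/s7.png

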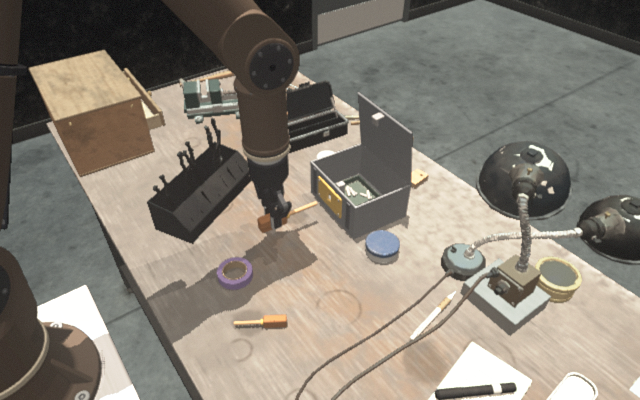

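View pics/t7.png

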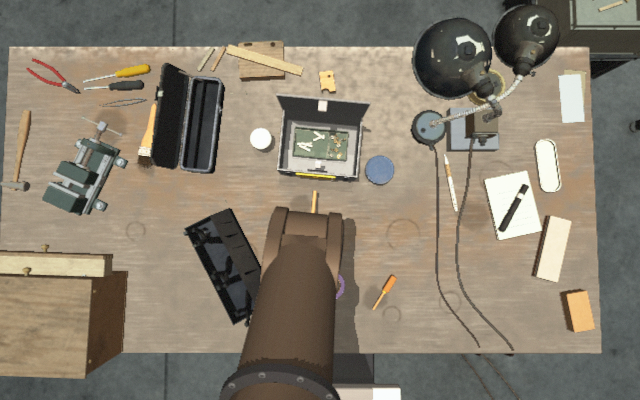

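Emit:
servo_tool --series '[{"offset":[0.05,-0.5,0],"turn":-0.06,"hand":1},{"offset":[0.1,-1,0],"turn":-0.06,"hand":1},{"offset":[0.1,-1,0],"turn":-0.06,"hand":1},{"offset":[0.1,-1,0],"turn":-0.06,"hand":1}]'

```text
t: 13.25
position: [0.4928, -0.0469, 0.2137]
ee_rot: [0.003, 0.001, 1.0, -0.003]
wrist_force: [0.0, 0.1, 0.0]
width: 0.251
```

```bash
python3 -c "
from h import *
plan([.49,-.11,.19],0)
"
```

```text
t 13.25 pos [ 0.4928 -0.0469  0.2137] heading -0.07 tilt 0.45 offset [ 0.029 -0.63   0.241] turn -0.0008 F [0.02 0.07 0.04] w 0.251
```

Emit:
servo_tool --series '[{"offset":[0.03,-0.45,0.1],"turn":0,"hand":1},{"offset":[0.03,-0.63,0.24],"turn":0,"hand":1},{"offset":[0.03,-0.63,0.24],"turn":0,"hand":1},{"offset":[0.03,-0.63,0.24],"turn":0,"hand":1}]'

```text
t: 13.65
position: [0.4904, -0.109, 0.1898]
ee_rot: [0.002, 0.0, 1.0, -0.003]
wrist_force: [-1.0, 0.4, -0.1]
width: 0.248
```

Emit:
servo_tool --series '[{"offset":[0,0,0.04],"turn":0,"hand":1},{"offset":[0,0,0.08],"turn":0,"hand":1},{"offset":[0,0,0.08],"turn":0,"hand":1}]'

```text
t: 13.95
position: [0.4905, -0.1079, 0.1814]
ee_rot: [0.002, -0.001, 1.0, -0.002]
wrist_force: [-0.3, 0.4, -0.6]
width: 0.249
```

```bash
python3 -c "
from h import *
plan([.49,-.11,.18],0)
im=grab_frame('side');save('s8c',cv2.resize(im[190:340,220:420],None,fx=4,fy=4,interpolation=cv2.INTER_CUBIC))
"
```

```text
t 13.95 pos [ 0.4905 -0.1079  0.1814] heading 0.07 tilt 0.37 offset [ 0.005 -0.021  0.014] turn 0.0008 F [-0.3   0.41 -0.58] w 0.249
```

View pics/s8c.png

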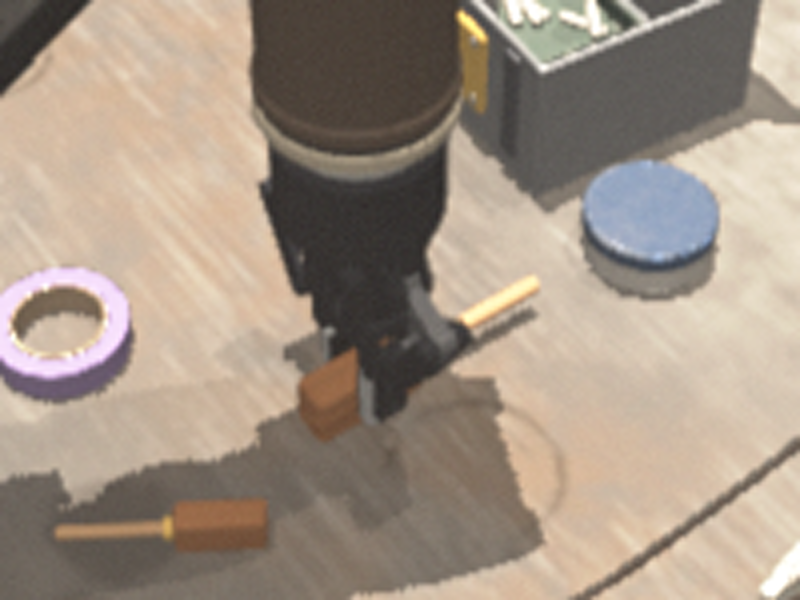

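Emit:
servo_tool --series '[{"offset":[0,0,0.012],"turn":0,"hand":1},{"offset":[0,0,0.02],"turn":0,"hand":1},{"offset":[0,0,0.02],"turn":0,"hand":1}]'

```text
t: 14.3
position: [0.4905, -0.1082, 0.1796]
ee_rot: [0.002, -0.0, 1.0, -0.002]
wrist_force: [0.6, 0.7, -0.4]
width: 0.25
```

Emit:
servo_tool --series '[{"offset":[0,0,0.008],"turn":0,"hand":1},{"offset":[0,0,0.012],"turn":0,"hand":1},{"offset":[0,0,0.012],"turn":0,"hand":1}]'

```text
t: 14.6
position: [0.4905, -0.1083, 0.1792]
ee_rot: [0.003, -0.0, 1.0, -0.002]
wrist_force: [-2.9, 1.7, 16.0]
width: 0.248
```

Emit:
servo_tool --series '[{"offset":[0,0,-0.006],"turn":0,"hand":1},{"offset":[0,0,-0.006],"turn":0,"hand":0.3},{"offset":[0,0,-0.006],"turn":0,"hand":-0.5},{"offset":[0,0,-0.006],"turn":0,"hand":-1},{"offset":[0,0,-0.006],"turn":0,"hand":-1},{"offset":[0,0,-0.006],"turn":0,"hand":-1},{"offset":[0,0,-0.006],"turn":0,"hand":-1},{"offset":[0,0,-0.006],"turn":0,"hand":-1}]'

```text
t: 15.4
position: [0.4905, -0.1083, 0.1798]
ee_rot: [0.003, -0.0, 1.0, -0.002]
wrist_force: [-1.8, 0.5, 0.6]
width: 0.996
```

Emit:
servo_tool --series '[{"offset":[0,0,-0.15],"turn":0,"hand":-1},{"offset":[0,0,-0.5],"turn":0,"hand":-1},{"offset":[0,0,-1],"turn":0,"hand":-1},{"offset":[0,0,-1],"turn":0,"hand":-1},{"offset":[0,0,-1],"turn":0,"hand":-1}]'

```text
t: 15.9
position: [0.4903, -0.1078, 0.281]
ee_rot: [0.004, -0.0, 1.0, -0.002]
wrist_force: [-0.9, 0.6, 0.0]
width: 0.999
```

Emit:
servo_tool --series '[{"offset":[0.5,0,-0.4],"turn":0,"hand":-1},{"offset":[0.9,0,-0.5],"turn":0,"hand":-1},{"offset":[0.9,0,-0.5],"turn":0,"hand":-1},{"offset":[0.9,0,-0.5],"turn":0,"hand":-1},{"offset":[0.9,0,-0.5],"turn":0,"hand":-1}]'

```text
t: 16.4
position: [0.4005, -0.1075, 0.3297]
ee_rot: [0.004, -0.001, 1.0, -0.002]
wrist_force: [0.6, -0.2, 1.2]
width: 1.0
```

```bash
python3 -c "
from h import *
im=grab_frame('side');save('s9',im);save('s9c',cv2.resize(im[130:340,200:440],None,fx=2.8,fy=2.8,interpolation=cv2.INTER_CUBIC))
im=grab_frame('top');save('t9',im)
print(onz(cam('top'),330,286,.018)); s=observe();print(s['t'],s['wrist_force'],s['width'],s['joint_vel'].round(3))
"
```

```text
[0.39072845 0.00802156 0.018     ]
16.5 [-0.12852851  0.01698986 -0.96964324] 0.9999470344382395 [-0.001 -0.     0.002 -0.002  0.005  0.003 -0.001]
```

View pics/s9c.png

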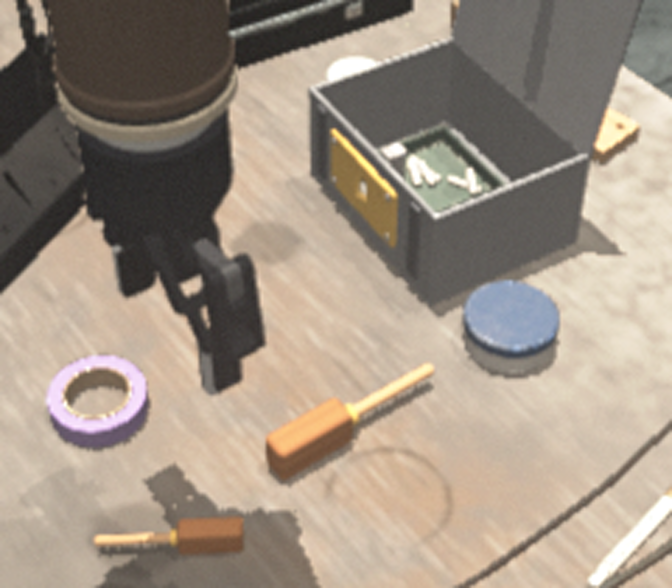

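View pics/t9.png

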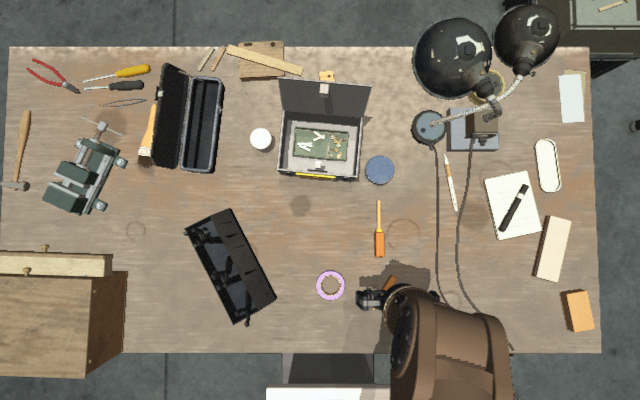

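The door is fully open, and the dowel lies flat at top (379,230), clear of the locker. The tins and tape are at the same pixels as before.

```bash
python3 -c "
from plant import job_done
print(job_done())"
```

```text
the job is handed in; nothing more can be done
None
```

The locker door is open and the dowel is back on the bench. I handed the job in at about 16.5 s of the 67 s allowed.

- **Finding the hole:** A close wrist-camera look put the hole about 5 to 6 mm left (+y) of plate_mid. The overhead view agreed at about 5 mm, but the first side-view estimate was about -1 mm, so I went with the other two.
- **Pushing the catch:** The dowel went into the hole without any contact force. I then pushed the catch in small steps. The measured force along the push never read above about 7 N, a little over the listed spring force, and the door swung open.
- **Laying it down:** I drew the dowel straight out and set it flat near where it started. The last pictures show its tip about 45 to 50 mm from the locker and the gripper open, clear of everything. The tape and both tins look unmoved.
- **Harder press on the bench:** While setting the dowel down, the wrist force briefly read 16 N against the bench. I eased it off before opening the fingers.

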